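# Find the full tin of baking beans

## Robot

A 7-joint arm with a two-finger parallel gripper is mounted at the origin on the work surface. World frame = base frame: x ahead of the robot, y to its left, z up, the work surface at z = 0. Lengths are in m, angles in rad, forces in N, time in s.
With the tool pointing down it reaches from about 0.4 to 0.85 m from the base axis. Payload 10.4 kg.
Tool frame: the origin (TCP) lies between the finger pads; the fingertips stand ahead of it and the grasp point (between the pads) lies 5 mm behind it (manip.tip_extent is the z of the fingertips in the tool frame, in m); z points along the fingers, y is the line along which they close (so a half turn about z gives the same grasp; the last joint's range is limited). The gripper opens to 85 mm and grips with 20 to 120 N. Pads are 22 mm wide; open, the fingers measure 114 mm over their backs; the gripper's body (76 mm by 85 mm) begins 54 mm behind the grasp point. The pads swing forward as they close: fully open they stand 13 mm farther back than shut.
Start: joints at [-1.154, 0.332, -0.065, 1.46, 0.022, 1.35, -0.088], TCP at [0.266, 0.566, 0.207] pointing down, gripper open.
Joint ranges: [-2.6, 2.6], [-0.5, 2.12], [-1.47, 1.34], [0.16, 2.42], [-1.27, 4.41], [0.06, 2.06], [-2.6, 2.6]. Speed limits (rad/s): [2.22, 2.22, 2.79, 2.79, 3.14, 3.14, 3.14].

## Interface

Orientations are given as a unit quaternion [x, y, z, w].
In Python, from workcell import status, viewer, manip gives the robot as it stands.
- The arm moves only by the tool play_rows, never from a script. Its argument "plan" is one flat list of numbers, 7 for each row, row after row: the turn, a rotation vector about the tool's x, y, z in degrees, then the shift along the tool's x, y, z in m, then the opening, from 0 (shut) to 1 (fully open). In form: [ax, ay, az, dx, dy, dz, grip, ax, ay, az, dx, dy, dz, grip, ...]. A call has 1 to 20 rows; each row is the pose to reach, as a shift and turn from the pose commanded when the call began, along the tool's axes at that moment; what a row does not reach only later rows make up. A row lasts 1/8 s, in which the tool goes at most 62.5 mm and 10.7 degrees, less where a joint would pass 70% of its speed; a pose out of reach is approached as far as the arm can. A call with a gripper value outside its range is refused whole. The fingers move at their own pace and stop on an object; "squeeze" is the grip in N (left out, the last holds). Time passes only in rows, so rows that repeat a pose let the fingers close. It gives the time, the measured TCP pose, the force, the opening and the grip force at its end, in the units of the state.
- status.get_obs(): the state, without advancing time (a new reading comes with each control period).
- viewer.camera(name): name is "side" or "top"; returns the picture (400x640x3 uint8, red, green, blue); there is no depth.
- viewer.camera_model(name): a dict with "fx", "fy", "cx", "cy" (pixels), "R" (3x3) and "t" (3): a world point X has camera coordinates R X + t. Camera axes: x right, y down, z forward; pixel columns grow to the right and rows downward; lengths in m; the calibration is good to about 2 mm. A picture is of the moment at which its call begins. camera_model takes no time and is no camera call.
- manip.hand_in(): hands the job in; it is judged then, once.
The state is a dict: "clock": time; "joint_pos": joint angles; "joint_velocities": joint speeds; "tau": joint torques, N m; "position": TCP position; "ee_rot": TCP orientation; "ft_force": force on the tool from outside, world axes, zero at the start; "torque": the same for the moment, N m; "grip_width": opening from 0.0 (shut) to 1.0 (fully open); "grasp_force": force on a finger pad.
Only numpy, scipy, OpenCV 4.12 (cv2) and the standard library are available. Lean on these libraries where they do the work, as an engineer would, in place of code of your own. Each camera call takes 0.05 s, during which the arm holds its last target. There are 200 camera calls.

## Task

The tart shell on the bench is lined and ready for blind baking, and only one of the three identical closed tins of baking beans is full: find by feel which tin is the heaviest, leaving the two lighter ones standing upright on the bench. Finish while still holding the heaviest tin upright over the middle of the tart shell, a good hand's breadth above it. Keep all the tins upright throughout and leave the other things on the bench undisturbed.

Things in the scene. Friction and masses are not known exactly. Their poses are not given: they have to be found in the camera images.
- tin_a: one of three identical closed round steel tins, 60 mm across (62 over the lid, its top 21 mm), 110 mm high; origin at the centre of its underside, z up. Holds unseen baking beans that may shift a few mm. One tin is full (0.57 to 0.64 kg in all), two are part used (0.19 to 0.39 kg); which is which changes with every start. Stands on the bench, 25 mm or more free round its upper half
- tin_b: one of three identical closed round steel tins, 60 mm across (62 over the lid, its top 21 mm), 110 mm high; origin at the centre of its underside, z up. Holds unseen baking beans that may shift a few mm. One tin is full (0.57 to 0.64 kg in all), two are part used (0.19 to 0.39 kg); which is which changes with every start. Stands on the bench, 25 mm or more free round its upper half
- tin_c: one of three identical closed round steel tins, 60 mm across (62 over the lid, its top 21 mm), 110 mm high; origin at the centre of its underside, z up. Holds unseen baking beans that may shift a few mm. One tin is full (0.57 to 0.64 kg in all), two are part used (0.19 to 0.39 kg); which is which changes with every start. Stands on the bench, 25 mm or more free round its upper half
- tart: a tart shell of pale raw pastry in a fluted steel tart tin, lined with white baking paper: 206 mm across the rim, the tin 27 mm high, the paper standing up to about 50 mm; heavy, it stays put; stands on the left or the right of the bench; origin at the centre of its underside on the bench
- table: the pale wooden bench, its top at z = 0 (all the tins stand directly on it)
- rack: bystander: wire cooling rack 245 x 175 x 20 mm carrying two croissants, on the side of the bench opposite the tart shell; stays put; origin at the centre of its underside
- croissant_a: bystander: croissant on the rack, about 125 x 60 mm, 52 mm high; origin under its middle
- croissant_b: bystander: the other croissant on the rack, same size; origin under its middle
- dredger: bystander: aluminium flour dredger 61 mm across and 110 mm high with a domed pierced top and a wire side handle reaching 45 mm out at its own +y; origin at the centre of its underside; stands among the tins
- jam_jar: bystander: red jam jar with a brass-coloured lid, 63 mm across, 93 mm high; origin at the centre of its underside; stands among the tins
- brush: bystander: wooden pastry brush lying flat crosswise in the middle of the bench, 185 mm long along its own x (from -98 to +85 mm), 36 mm wide, 15 mm high; origin on the bench under it
- cutter: bystander: plain round pastry cutter, a steel ring 44 mm across and 35 mm high; origin at the centre of its underside
- scraper: bystander: steel dough scraper lying flat beyond the tins, 92 x 150 mm, 20 mm high; origin under its middle
Mind the look-alikes: they are no part of the job. What is shaped like the tin_b but green is not meant.

How it is judged:
At the end, for the whole second after the job is handed in: The heaviest tin is gripped, upright within 0.3 rad, still, its underside 80 to 300 mm above the bench, its axis within 70 mm of the tart's centre, touching neither; the other two stand free and upright on the bench, at rest, each pressing on it with under 4.6 N (so a lighter one) (((height (world z) of tin_a between 0.08 and 0.3 m and horizontal distance between tin_a and tart below 0.07 m and angle between tin_a's own z axis and vertical below 0.3 rad and linear speed of each of tin_a, tin_b, tin_c below 0.03 m/s and contact force between tin_a and the fingers above 1.5 N and contact force between tin_a and table below 0.05 N and contact force between tin_a and tart below 0.05 N and height (world z) of tin_b between -0.008 and 0.008 m and angle between each of tin_b, tin_c's own z axis and vertical below 0.1 rad and contact force between each of tin_b, tin_c and the fingers below 0.05 N and contact force between tin_b and table between 1.2 and 4.6 N and height (world z) of tin_c between -0.008 and 0.008 m and contact force between tin_c and table between 1.2 and 4.6 N) or (height (world z) of tin_b between 0.08 and 0.3 m and horizontal distance between tin_b and tart below 0.07 m and angle between tin_b's own z axis and vertical below 0.3 rad and linear speed of each of tin_b, tin_a, tin_c below 0.03 m/s and contact force between tin_b and the fingers above 1.5 N and contact force between tin_b and table below 0.05 N and contact force between tin_b and tart below 0.05 N and height (world z) of tin_a between -0.008 and 0.008 m and angle between each of tin_a, tin_c's own z axis and vertical below 0.1 rad and contact force between each of tin_a, tin_c and the fingers below 0.05 N and contact force between tin_a and table between 1.2 and 4.6 N and height (world z) of tin_c between -0.008 and 0.008 m and contact force between tin_c and table between 1.2 and 4.6 N) or (height (world z) of tin_c between 0.08 and 0.3 m and horizontal distance between tin_c and tart below 0.07 m and angle between tin_c's own z axis and vertical below 0.3 rad and linear speed of each of tin_c, tin_a, tin_b below 0.03 m/s and contact force between tin_c and the fingers above 1.5 N and contact force between tin_c and table below 0.05 N and contact force between tin_c and tart below 0.05 N and height (world z) of tin_a between -0.008 and 0.008 m and angle between each of tin_a, tin_b's own z axis and vertical below 0.1 rad and contact force between each of tin_a, tin_b and the fingers below 0.05 N and contact force between tin_a and table between 1.2 and 4.6 N and height (world z) of tin_b between -0.008 and 0.008 m and contact force between tin_b and table between 1.2 and 4.6 N))); the arm keeps its last pose, push and grip.
It fails at once if a tin is tipped over (more than 0.7 rad from upright) (angle between any of tin_a, tin_b, tin_c's own z axis and vertical above 0.7 rad).
It fails at once if a bystander is disturbed (moved more than 40 mm) (distance of any of croissant_a, croissant_b, dredger, jam_jar, brush, cutter, scraper from where it was at the start of the episode above 0.04 m).
It also fails if it takes over 64 s, if anything falls off the work surface, if the arm or the gripper's body presses on something with over 40 N, if the wrist force passes 120 N, or if a joint passes its speed limit or range.

## Working session

There is one attempt and no reset: what is moved stays moved. The work goes in short steps, Python scripts to look and compute and a tool call to move; the robot and the scene stay as the last step left them, time stands still between calls to the robot, and variables do not carry over. Pictures are saved under pics/ and viewed, at most 10 in all, crops included, and the job is handed in when it is done.

Besides the shell and the picture viewer there is one more tool, called after "Request:" by a JSON object that holds its "method" and its "body". play_rows: Moves the arm, as the interface text tells. Its arguments: {"type":"object","properties":{"plan":{"type":"array","items":{"type":"number"}},"squeeze":{"type":"number"}},"required":["plan"]}

```bash
mkdir -p pics; python3 - <<'E'
from workcell import status, viewer, manip
import cv2,numpy as np
print(status.get_obs(), manip.tip_extent)
for n in("side","top"):
    im=viewer.camera(n); cv2.imwrite(f"pics/{n}0.png",im[:,:,::-1]); np.save(f"pics/{n}0.npy",im)
    m=viewer.camera_model(n);print(n,m, "cam at",-np.array(m["R"]).T@np.array(m["t"]))
E
```

```text
{'clock': 0.0, 'joint_pos': array([-1.15361848,  0.33288419, -0.06470896,  1.46097882,  0.02160646,
        1.34990248, -0.08850428]), 'joint_velocities': array([ 0.00211765, -0.00082223,  0.0022352 ,  0.00134974,  0.00056955,
        0.00072758,  0.00138231]), 'tau': array([-2.28807266e-06, -6.25449443e+01,  4.92583110e-02, -3.91619682e+01,
        1.61854934e-02,  9.80571087e-03, -1.56939814e-05]), 'position': array([0.26590814, 0.56513758, 0.20609039]), 'ee_rot': array([ 2.18107797e-01,  9.75924405e-01, -7.27803097e-04, -1.25119756e-04]), 'ft_force': array([-0.17197692, -0.0284525 , -0.09424162]), 'torque': array([-0.01093163,  0.02144607,  0.0191386 ]), 'grasp_force': 0.0, 'grip_width': 1.0033098948948787} 0.014
side {'fx': 361.8506828029044, 'fy': 361.8506828029044, 'cx': 312.46187335823987, 'cy': 194.77060282751543, 'R': array([[ 0.78215914, -0.6227891 ,  0.01899492],
       [-0.40500401, -0.53133764, -0.744078  ],
       [ 0.47349638,  0.57429439, -0.66782267]]), 't': array([-0.45145826,  0.28473839,  0.6019324 ])} cam at [ 0.18341959 -0.47555746  0.62242709]
top {'fx': 407.42803134313067, 'fy': 407.42803134313067, 'cx': 321.67067845023985, 'cy': 201.20801856626633, 'R': array([[ 0.02546354, -0.99967521, -0.00103848],
       [-0.99561667, -0.02526661, -0.09005018],
       [ 0.08999469,  0.00332692, -0.99593669]]), 't': array([-0.00343817,  0.5939365 ,  1.02898819])} cam at [0.49881715 0.00814635 1.0782876 ]
```

View pics/top0.png

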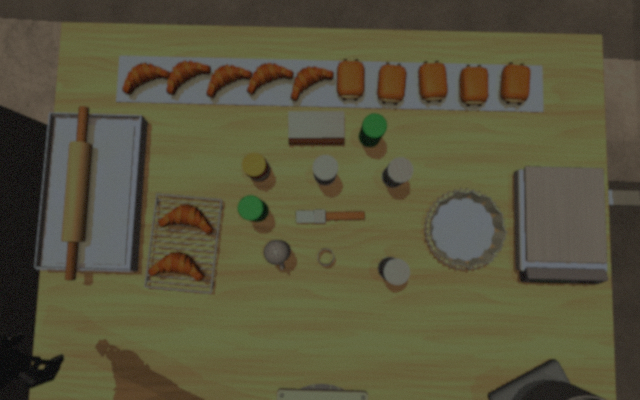

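View pics/side0.png

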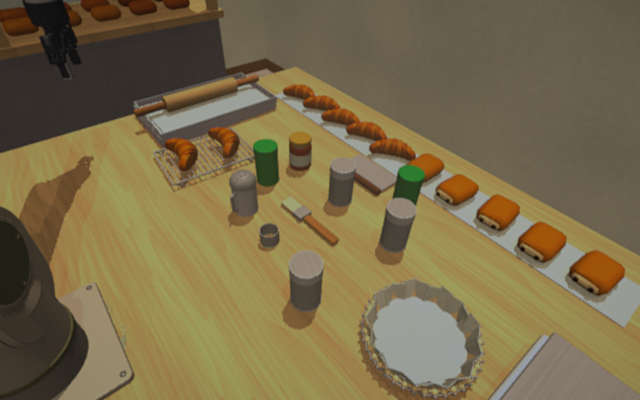

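Top view: grey-lidded tins are at (325,169), (398,172) and (396,271). The look-alikes are the green tins (252,208) and (374,128), the dredger (277,252) and the jam jar (256,167). The tart is at (464,229). In the side view the tin lids are at about (342,168), (400,208) and (307,260). I choose the three grey ones and check them in a crop.

```bash
cat > h.py <<'E'
import numpy as np,cv2
from workcell import viewer
M={n:viewer.camera_model(n) for n in("side","top")}
def ray(n,p):
    m=M[n];R=np.array(m["R"]);t=np.array(m["t"])
    d=R.T@np.array([(p[0]-m["cx"])/m["fx"],(p[1]-m["cy"])/m["fy"],1]);return -R.T@t,d
def plane(n,p,z):
    o,d=ray(n,p);return o+d*(z-o[2])/d[2]
def tri(p,q):
    o1,d1=ray("top",p);o2,d2=ray("side",q)
    s=np.linalg.lstsq(np.c_[d1,-d2],o2-o1,rcond=None)[0]
    a=o1+s[0]*d1;b=o2+s[1]*d2;return (a+b)/2,np.linalg.norm(a-b)
E
python3 - <<'E'
from h import *
S={"top":[(325,169),(398,172),(396,271)],"side":[(342,168),(400,208),(307,260)]}
C={}
for n in S:
    im=np.load(f"pics/{n}0.npy");hsv=cv2.cvtColor(im,cv2.COLOR_RGB2HSV)
    vis=im.copy()
    C[n]=[]
    for s in S[n]:
        print(n,s,hsv[s[1],s[0]],im[s[1],s[0]])
        ff=im.copy();mask=np.zeros((402,642),np.uint8)
        ref=im[s[1],s[0]].astype(int); 
        m=(np.abs(im.astype(int)-np.median(im[s[1]-3:s[1]+4,s[0]-3:s[0]+4].reshape(-1,3),0)).max(2)<28).astype(np.uint8)
        w=np.zeros_like(m);cv2.circle(w,s,24,1,-1);m*=w
        k,l,st,ce=cv2.connectedComponentsWithStats(m);i=l[s[1],s[0]]
        c=max(cv2.findContours((l==i).astype(np.uint8),0,2)[0],key=cv2.contourArea)
        e=cv2.fitEllipse(cv2.convexHull(c));print(st[i],e);C[n].append(e[0]);cv2.ellipse(vis,e,(255,0,0),1)
    np.save(f"pics/v{n}.npy",vis)
for p,q in zip(C["top"],C["side"]):
    print(tri(p,q),plane("top",p,.11),plane("side",q,.11))
a=np.load("pics/vtop.npy")[100:300,220:520];b=np.load("pics/vside.npy")[130:330,220:520]
cv2.imwrite("pics/crop.png",cv2.resize(np.vstack([a,b])[:,:,::-1],None,fx=1.5,fy=1.5))
im=np.load("pics/top0.npy")
# tart rim extents: bright paper/pastry differ from wood
print("tart",plane("top",(464,229),.04),plane("side",(421,338),.02))
for nm,p,z in[("green",(252,208),.11),("green2",(374,124),.11),("jam",(256,163),.093),("dredger",(277,249),.1),("cutter",(326,257),.035),("brush l",(296,216),.01),("brush r",(365,215),.01)]:print(nm,plane("top",p,z).round(3))
E
```

```text
top (325, 169) [ 36  25 104] [102 104  94]
[301 154  49  26 646] ((324.5560302734375, 166.596435546875), (24.600143432617188, 48.058204650878906), 90.98527526855469)
top (398, 172) [ 23  33 102] [102  99  89]
[ 374  148   49   41 1177] ((398.27423095703125, 170.66709899902344), (44.54122543334961, 47.56203842163086), 97.9039306640625)
top (396, 271) [ 35  27 103] [101 103  92]
[384 257  30  28 604] ((398.1768798828125, 270.04901123046875), (26.45879554748535, 31.43580436706543), 49.98830032348633)
side (342, 168) [ 14  50 147] [147 132 118]
[330 154  37  24 563] ((349.3134460449219, 164.92141723632812), (28.032108306884766, 37.11345291137695), 109.08186340332031)
side (400, 208) [ 15  49 146] [146 132 118]
[386 198  32  21 493] ((401.2787170410156, 207.7977294921875), (19.56437873840332, 31.402034759521484), 103.3074722290039)
side (307, 260) [ 16  51 146] [146 132 117]
[288 250  36  29 809] ((305.7601013183594, 263.7412109375), (28.62057113647461, 35.52982711791992), 89.42057037353516)
(array([0.67662454, 0.00149086, 0.10702426]), np.float64(0.01567476928482596)) [0.67003357 0.00657265 0.11      ] [ 0.68063341 -0.00535339  0.11      ]
(array([ 0.66722885, -0.1733659 ,  0.10683156]), np.float64(0.005698131653155083)) [ 0.66461914 -0.17069304  0.11      ] [ 0.6668439  -0.17676709  0.11      ]
(array([ 0.42657379, -0.17089812,  0.11094239]), np.float64(0.004870450422230044)) [ 0.42849633 -0.17248093  0.11      ] [ 0.42496537 -0.1690163   0.11      ]
tart [ 0.53090059 -0.35190313  0.04      ] [ 0.52838142 -0.36398855  0.02      ]
green [0.566 0.177 0.11 ]
green2 [ 0.778 -0.111  0.11 ]
jam [0.678 0.175 0.093]
dredger [0.47  0.115 0.1  ]
cutter [ 0.451 -0.003  0.035]
brush l [0.555 0.078 0.01 ]
brush r [ 0.562 -0.103  0.01 ]
```

View pics/crop.png

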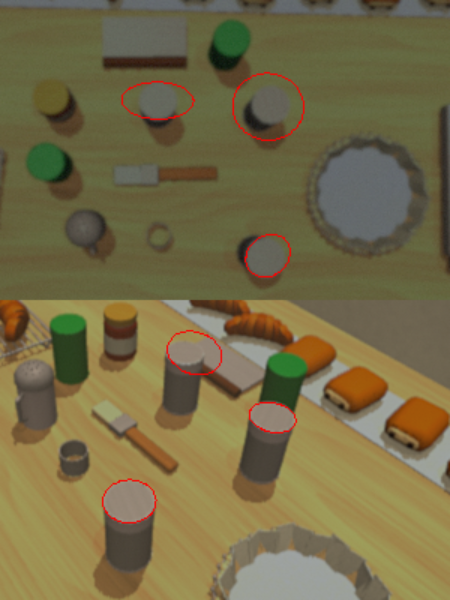

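The crop confirms three grey tins, but two top-view fits leak into the wood. I'll refine with a saturation mask.

```bash
python3 - <<'E'
from h import *
S={"top":[(325,167),(399,169),(397,271)],"side":[(342,168),(400,208),(307,260)]}
C={}
vs=[]
for n in S:
    im=np.load(f"pics/{n}0.npy");hsv=cv2.cvtColor(im,cv2.COLOR_RGB2HSV);vis=im.copy();C[n]=[]
    for s in S[n]:
        v0=np.median(hsv[s[1]-3:s[1]+4,s[0]-3:s[0]+4,2])
        m=((hsv[...,1]<75)&(hsv[...,2]>v0*.86)).astype(np.uint8)
        w=np.zeros_like(m);cv2.circle(w,s,18 if n=="top" else 21,1,-1);m=cv2.morphologyEx(m*w,cv2.MORPH_OPEN,np.ones((5,5)))
        k,l,st,ce=cv2.connectedComponentsWithStats(m);i=l[s[1],s[0]]
        c=max(cv2.findContours((l==i).astype(np.uint8),0,2)[0],key=cv2.contourArea)
        e=cv2.fitEllipse(cv2.convexHull(c));print(n,st[i],np.round(e[0],1),np.round(e[1],1));C[n].append(e[0]);cv2.ellipse(vis,e,(255,0,0),1)
    vs.append(vis)
for p,q in zip(C["top"],C["side"]): print(np.round(np.r_[tri(p,q)],4),plane("top",p,.11).round(4),plane("side",q,.11).round(4))
a=vs[0][100:300,220:520];b=vs[1][130:330,220:520]
cv2.imwrite("pics/crop2.png",cv2.resize(np.hstack([a,b])[:,:,::-1],(800,267)))
# tart paper floor
im=np.load("pics/top0.npy");hsv=cv2.cvtColor(im,cv2.COLOR_RGB2HSV);m=(hsv[...,1]<60).astype(np.uint8)
w=np.zeros_like(m);cv2.circle(w,(464,229),42,1,-1);c=max(cv2.findContours(m*w,0,2)[0],key=cv2.contourArea);print("tart",cv2.minEnclosingCircle(c))
E
```

```text
top [312 155  27  24 515] [325.1 166.4] [24.3 26.9]
top [389 157  25  25 513] [400.5 168.9] [24.6 26.5]
top [385 259  25  26 540] [396.9 271.6] [25.7 26.5]
side [331 156  32  18 437] [348.4 164.8] [20.2 34.7]
side [387 198  29  20 464] [401.4 207.8] [19.5 29.9]
side [289 251  34  27 754] [305.8 264.1] [27.8 34.6]
[0.6758 0.0014 0.1081 0.0123] [0.6706 0.0054 0.11  ] [ 0.6794 -0.0036  0.11  ]
[ 0.6691 -0.1761  0.1082  0.0007] [ 0.669  -0.1761  0.11  ] [ 0.667 -0.177  0.11 ]
[ 4.247e-01 -1.695e-01  1.096e-01  2.000e-04] [ 0.4249 -0.1695  0.11  ] [ 0.4245 -0.1697  0.11  ]
tart ((466.3404235839844, 228.7843475341797), 40.40840148925781)
```

View pics/crop2.png

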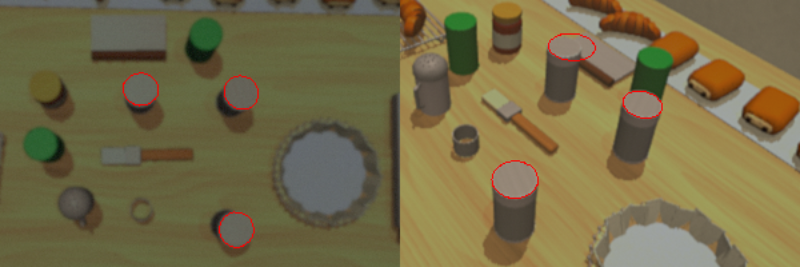

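```bash
cat > d.py <<'E'
import sys,numpy as np
from scipy.spatial.transform import Rotation as R
from workcell import status
def avg(n=1):
    o=status.get_obs();return o
o=avg();A=R.from_quat(o["ee_rot"])
g=list(map(float,sys.argv[1:4]))
print("t",round(o["clock"],2),"pos",o["position"].round(4),"tooldelta",A.inv().apply(np.array(g)-o["position"]).round(4),"f",o["ft_force"].round(2),"grip",round(o["grip_width"],3),o["grasp_force"], "rot->down rotvec deg",np.degrees((A.inv()*R.from_quat([.2181,.9759,0,0])).as_rotvec()).round(2))
E
python3 d.py 0.6706 0.0054 0.2
```

```text
t 0.1 pos [0.2659 0.5652 0.2062] tooldelta [-0.6045 -0.3343  0.0067] f [ 0.09  1.15 -0.44] grip 1.007 0.0 rot->down rotvec deg [-0.07  0.   -0.  ]
```

Request:
{"method": "play_rows", "body": {"plan": [0, 0, 0, -0.2, -0.11, 0, 1, 0, 0, 0, -0.2, -0.11, 0, 1, 0, 0, 0, -0.2, -0.11, 0, 1, 0, 0, 0, -0.2, -0.11, 0, 1, 0, 0, 0, -0.4, -0.22, 0, 1, 0, 0, 0, -0.4, -0.22, 0, 1, 0, 0, 0, -0.4, -0.22, 0, 1, 0, 0, 0, -0.4, -0.22, 0, 1, 0, 0, 0, -0.6045, -0.3343, 0.006, 1, 0, 0, 0, -0.6045, -0.3343, 0.006, 1, 0, 0, 0, -0.6045, -0.3343, 0.006, 1, 0, 0, 0, -0.6045, -0.3343, 0.006, 1, 0, 0, 0, -0.6045, -0.3343, 0.006, 1, 0, 0, 0, -0.6045, -0.3343, 0.006, 1, 0, 0, 0, -0.6045, -0.3343, 0.006, 1, 0, 0, 0, -0.6045, -0.3343, 0.006, 1], "squeeze": 60}}

```text
clock: 2.1
position: [0.6705, 0.0069, 0.2011]
ee_rot: [0.217, 0.976, 0.0, 0.0]
ft_force: [-0.8, 0.3, -0.1]
grip_width: 1.003
grasp_force: 0.0
```

```bash
python3 -c "
from h import *
for q in[(342,165.5),(343,166)]:print(tri((325.1,166.4),q),plane('side',q,.11))
"; python3 d.py 0.6706 0.0054 0.066
```

```text
(array([0.6701187 , 0.00611802, 0.10631477]), np.float64(0.0027237822115355006)) [0.66542932 0.00334972 0.11      ]
(array([0.67131413, 0.0054114 , 0.10459244]), np.float64(0.00047933717128726967)) [6.66006844e-01 5.07447182e-04 1.10000000e-01]
t 2.1 pos [0.6705 0.0069 0.2011] tooldelta [-0.0007 -0.0014  0.1351] f [-0.75  0.28 -0.11] grip 1.003 0.0 rot->down rotvec deg [ 0.04 -0.    0.09]
```

Request:
{"method": "play_rows", "body": {"plan": [0, 0, 0, -0.001, -0.001, 0.04, 1, 0, 0, 0, -0.001, -0.001, 0.07, 1, 0, 0, 0, -0.001, -0.001, 0.095, 1, 0, 0, 0, -0.001, -0.001, 0.115, 1, 0, 0, 0, -0.001, -0.001, 0.128, 1, 0, 0, 0, -0.001, -0.001, 0.134, 1, 0, 0, 0, -0.001, -0.001, 0.135, 1, 0, 0, 0, -0.001, -0.001, 0.135, 1]}}

```text
clock: 3.1
position: [0.6717, 0.0044, 0.0666]
ee_rot: [0.218, 0.976, 0.0, 0.001]
ft_force: [0.3, -0.2, 0.7]
grip_width: 1.0
grasp_force: 0.0
```

Request:
{"method": "play_rows", "body": {"plan": [0, 0, 0, 0, 0, 0, 0.85, 0, 0, 0, 0, 0, 0, 0.75, 0, 0, 0, 0, 0, 0, 0.65, 0, 0, 0, 0, 0, 0, 0.5, 0, 0, 0, 0, 0, 0, 0.4, 0, 0, 0, 0, 0, 0, 0.4]}}

```text
clock: 3.85
position: [0.6718, 0.0047, 0.0668]
ee_rot: [0.218, 0.976, 0.0, 0.001]
ft_force: [-0.7, 0.1, 5.8]
grip_width: 0.675
grasp_force: 64.2
```

Request:
{"method": "play_rows", "body": {"plan": [0, 0, 0, 0, 0, -0.005, 0.4, 0, 0, 0, 0, 0, -0.013, 0.4, 0, 0, 0, 0, 0, -0.021, 0.4, 0, 0, 0, 0, 0, -0.027, 0.4, 0, 0, 0, 0, 0, -0.03, 0.4, 0, 0, 0, 0, 0, -0.03, 0.4, 0, 0, 0, 0, 0, -0.03, 0.4, 0, 0, 0, 0, 0, -0.03, 0.4]}}

```text
clock: 4.85
position: [0.671, 0.0044, 0.0956]
ee_rot: [0.218, 0.976, -0.0, -0.0]
ft_force: [-1.3, 0.7, -7.0]
grip_width: 0.671
grasp_force: 65.3
```

Request:
{"method": "play_rows", "body": {"plan": [0, 0, 0, 0, 0, 0, 0.4, 0, 0, 0, 0, 0, 0, 0.4]}}

```text
clock: 5.1
position: [0.6712, 0.0044, 0.0959]
ee_rot: [0.218, 0.976, 0.0, -0.0]
ft_force: [-0.8, -0.4, -6.7]
grip_width: 0.671
grasp_force: 65.3
```

Request:
{"method": "play_rows", "body": {"plan": [0, 0, 0, 0, 0, 0, 0.4, 0, 0, 0, 0, 0, 0, 0.4]}}

```text
clock: 5.35
position: [0.6712, 0.0044, 0.0959]
ee_rot: [0.218, 0.976, 0.0, 0.0]
ft_force: [-0.1, 0.8, -5.6]
grip_width: 0.668
grasp_force: 65.3
```

```bash
python3 - <<'E'
from workcell import status,viewer
import cv2,numpy as np
f=[]
for i in range(8):
    im=viewer.camera("side");f.append(status.get_obs()["ft_force"][2])
print(np.round(f,2),np.mean(f))
cv2.imwrite("pics/held.png",im[:,:,::-1])
E
python3 d.py 0.6712 0.0044 0.22; python3 d.py 0.531 -0.356 0.22
```

```text
[-6.26 -6.31 -6.06 -5.9  -6.32 -6.55 -6.25 -6.51] -6.267745452207706
t 5.75 pos [0.6712 0.0044 0.0959] tooldelta [ 0.      0.     -0.1241] f [ 0.34  0.23 -6.51] grip 0.67 65.26640405296348 rot->down rotvec deg [ 0.01 -0.   -0.  ]
t 5.75 pos [0.6712 0.0044 0.0959] tooldelta [-0.0266 -0.3858 -0.1241] f [ 0.34  0.23 -6.51] grip 0.67 65.26640405296348 rot->down rotvec deg [ 0.01 -0.   -0.  ]
```

View pics/held.png

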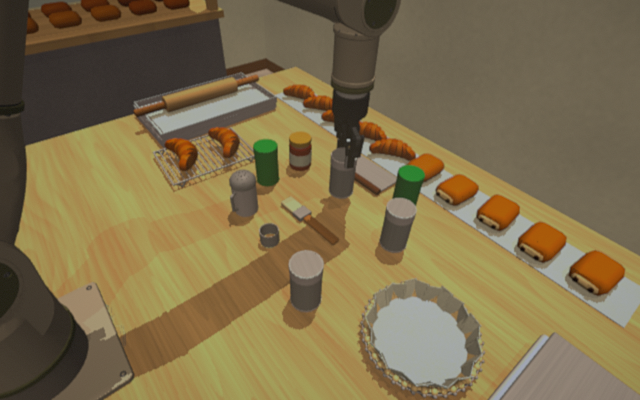

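The side view shows the tin at (342,172) held upright off the bench. The mean load is 6.27 N, or 0.64 kg, so this is the full one. I'll raise it and carry it over the tart.

Request:
{"method": "play_rows", "body": {"plan": [0, 0, 0, 0, 0, -0.01, 0.4, 0, 0, 0, 0, 0, -0.03, 0.4, 0, 0, 0, 0, 0, -0.055, 0.4, 0, 0, 0, 0, 0, -0.08, 0.4, 0, 0, 0, 0, 0, -0.105, 0.4, 0, 0, 0, 0, 0, -0.125, 0.4, 0, 0, 0, 0, 0, -0.135, 0.4, 0, 0, 0, 0, 0, -0.138, 0.4]}}

```text
clock: 6.75
position: [0.6714, 0.0043, 0.235]
ee_rot: [0.218, 0.976, 0.0, 0.001]
ft_force: [0.2, 0.9, -6.6]
grip_width: 0.672
grasp_force: 65.8
```

Request:
{"method": "play_rows", "body": {"plan": [0, 0, 0, -0.001, -0.01, 0, 0.4, 0, 0, 0, -0.002, -0.03, 0, 0.4, 0, 0, 0, -0.004, -0.055, 0, 0.4, 0, 0, 0, -0.006, -0.083, 0, 0.4, 0, 0, 0, -0.008, -0.113, 0, 0.4, 0, 0, 0, -0.01, -0.143, 0, 0.4, 0, 0, 0, -0.012, -0.173, 0, 0.4, 0, 0, 0, -0.014, -0.203, 0, 0.4, 0, 0, 0, -0.016, -0.233, 0, 0.4, 0, 0, 0, -0.018, -0.263, 0, 0.4, 0, 0, 0, -0.02, -0.293, 0, 0.4, 0, 0, 0, -0.022, -0.32, 0, 0.4, 0, 0, 0, -0.024, -0.345, 0, 0.4, 0, 0, 0, -0.026, -0.365, 0, 0.4, 0, 0, 0, -0.027, -0.379, 0, 0.4, 0, 0, 0, -0.027, -0.386, 0, 0.4, 0, 0, 0, -0.027, -0.386, 0, 0.4, 0, 0, 0, -0.027, -0.386, 0, 0.4, 0, 0, 0, -0.027, -0.386, 0, 0.4, 0, 0, 0, -0.027, -0.386, 0, 0.4]}}

```text
clock: 9.25
position: [0.5316, -0.356, 0.2339]
ee_rot: [0.218, 0.976, 0.0, 0.0]
ft_force: [-0.0, 0.0, -6.2]
grip_width: 0.67
grasp_force: 65.8
```

```bash
python3 - <<'E'
from workcell import viewer,status
import cv2,numpy as np
cv2.imwrite("pics/end.png",np.vstack([viewer.camera("side"),viewer.camera("top")])[:,:,::-1][::1,::1])
a=cv2.imread("pics/end.png");cv2.imwrite("pics/end.png",cv2.resize(a,(480,600)))
o=status.get_obs();print(o["ft_force"],o["position"],o["grasp_force"],o["joint_velocities"].round(3))
E
```

```text
[ 0.49935848 -0.18846754 -6.10526278] [ 0.53145899 -0.35618594  0.23388742] 65.79290775116533 [ 0.001 -0.    -0.    -0.     0.    -0.002 -0.   ]
```

View pics/end.png

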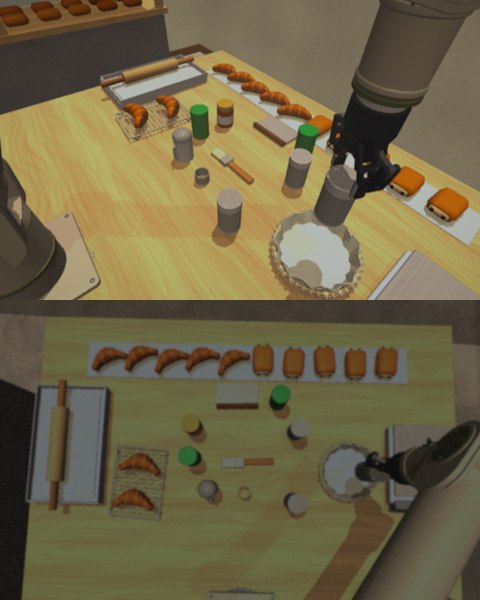

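The tin is held upright over the tart. In the side view it is at (336,195), and in the top view the gripper is at (372,465), where TCP height puts it. The two lighter tins and the bystanders are in place.

```bash
python3 -c "
from workcell import manip
print(manip.hand_in())"
```

```text
the job is handed in; nothing more can be done
None
```

I handed in at about 9.4 s with the full tin (weighed at about 0.64 kg) gripped upright over the middle of the tart shell, its underside about 0.17 m above the bench. The other two tins and the bystanders were untouched; I did not weigh those two, since only one tin can be that heavy, and hand-in returned no verdict.

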